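Close the plate incubator and start the bay

ROBOT

A 6-joint arm with a two-finger parallel gripper is mounted at the origin on the work surface. World frame = base frame: x ahead of the robot, y to its left, z up, the work surface at z = 0. Lengths are in m, angles in rad, forces in N, time in s.
With the tool pointing down it reaches from about 0.15 to 0.775 m from the base axis. Payload 6.1 kg.
Tool frame: the origin (TCP) lies midway between the tips of the shut fingers; the grasp point (between the pads) lies 19 mm behind it (r.grip_point_offset is the distance from the TCP to the grasp point, in m); z points along the fingers, y is the direction in which the jaws open and shut (so a half turn about z gives the same grasp; the last joint's range is limited). The gripper opens to 85 mm and grips with 20 to 120 N. Pads are 22 mm wide; open, the fingers measure 114 mm over their backs; the gripper's body (76 mm by 85 mm) begins 54 mm behind the grasp point. The pads swing forward as they close: fully open they stand 13 mm farther back than shut.
Start: joints at [1.164, 0.126, -0.04, 1.405, 0, 1.571], TCP at [0.208, 0.482, 0.231] pointing down, gripper open.
Joint ranges: [-2.72, 2.72], [-0.95, 1.95], [-1.27, 1.35], [-1.78, 2.02], [-1.46, 1.47], [-3.14, 3.14]. Speed limits (rad/s): [2.39, 2.39, 3.01, 3.14, 3.14, 3.14].

INTERFACE

Orientations are given as a unit quaternion [w, x, y, z].
In Python, from bench import r gives the robot as it stands.
- The arm moves only by the shell command python3 -m jog 'ROWS' [FORCE]. ROWS is JSON, one flat list of numbers, 5 for each row, row after row: the closure in counts, from 0 (fully open) to 255 (shut), then the shift along the world's x, y, z in mm, then the turn about the world's z in degrees. A call has exactly 10 rows; each row is the pose to reach, as a shift and turn from the pose commanded when the call began; what a row does not reach only later rows make up. A row lasts 1/8 s, in which the tool goes at most 62.5 mm and 10.7 degrees, less where a joint would pass 70% of its speed; a pose out of reach is approached as far as the arm can. A call with a gripper value outside its range is refused whole. The fingers move at their own pace and stop on an object; FORCE is the grip in N (left out, the last holds). Time passes only in rows, so rows that repeat a pose let the fingers close, or fill a call up. It gives the time, the measured TCP pose, the force and the opening at its end, in the units of the state.
- r.observe(): the state, without advancing time (a new reading comes with each control period).
- r.get_image(name): name is "scene" or "top" or "wrist"; returns the picture (400x640x3 uint8, red, green, blue); there is no depth.
- r.camera_params(name): a dict with "mtx" (3x3 intrinsics, pixels), "camera_from_world" (4x4, takes a point from world to camera coordinates); the wrist camera has in their place "T_tool_cam" (4x4, takes a point from camera to tool coordinates, whose origin is the TCP and whose axes are the flange's). Camera axes: x right, y down, z forward; pixel columns grow to the right and rows downward; lengths in m; the calibration is good to about 2 mm. The wrist camera is an equidistant fisheye: a pixel r from the principal point sees the ray r / f radians off the axis. A picture is of the moment at which its call begins: read the wrist's pose just before it. camera_params takes no time and is no camera call.
- r.finish_job(): hands the job in, once; it reports no verdict.
Trained networks look in the newest picture that a camera, given by its name, has taken for a name from the list of things; names that differ only in an ending like _2 or _b are one class to them, and where a whole thing is asked for, a point or a joint stands for the part that bears it (a point fixed in the world has none). Each returns a list of dicts, best first, with "p" (0 to 1); they miss things now and then, are a little off and sometimes report something else, mostly with a low value. They report only what shows in the picture. A call takes as long as a camera call.
- r.silhouettes(camera, thing): "region" (400x640 bool, what is visible of it) and "bbox" ([left, top, right, bottom] in pixels, round what is visible of it).
The state is a dict: "time_s": time; "q": joint angles; "joint_velocities": joint speeds; "joint_torque": joint torques, N m; "eef_pos": TCP position; "eef_rot": TCP orientation; "force": force on the tool from outside, world axes, zero at the start; "moment": the same for the moment, N m; "gripper_width": finger opening in m.
Only numpy, scipy, OpenCV 4.12 (cv2) and the standard library are available. Lean on these libraries where they do the work, as an engineer would, in place of code of your own. Each camera call takes 0.05 s, during which the arm holds its last target. There are 200 camera calls.

TASK

Of the incubator's two open trays, find the one that carries the shallow 96-well plate and, with the fingertips on the tray's front panel, push it fully home; then press that bay's start key (the round key on top of the machine, above the same bay) all the way down and let it come up again. Leave the other tray out where it is with its tall deep-well block, do not touch, lift or unseat either the plate or the block, press no key whose tray is still out, and leave everything else on the bench undisturbed.

Things in the scene. Friction and masses are not known exactly. Their poses are not given: they have to be found in the camera images.
- incubator: White low two-bay plate incubator, 230 deep x 276 wide x 105 high, fixed to the bench. Origin at the bottom middle of its front face; its x axis points into the machine (the way the trays close), y to the left bay, z up. The bays lie side by side, centred 62.5 mm to either side in y. Its top is clear above the keys; a small vial stands towards the rear of the top.
- tray_left (a joint): How far the left bay's tray (+y side of the incubator) stands out, in m: 0 fully home against its stop, 0.125 fully out. It slides along the incubator's x axis, stays where it is left (sliding friction about 2.5 N, light damping, no spring and no latch).
- tray_left_front (a point): Centre of the outer face of the left tray's front panel. The panel is upright, 118 wide x 76 high x 10 thick, its face square to the incubator's x axis, its lower edge 16 mm and its upper edge 92 mm above the bench; this point is 54 mm above the bench. When home the outer face stands 11 mm in front of the incubator's front face. The face is free: push anywhere near its middle.
- tray_left_seat (a point): Centre of the left tray's floor, where the labware sits, 85.5 mm behind the panel's outer face and 26 mm above the bench; a 5 mm high rim all round holds the labware with about 2 mm play.
- key_left (a joint): Travel of the left bay's start key in m: 0 up, 0.006 fully down. A spring returns it; fully down takes about 4 N; it counts as pressed beyond 0.004.
- key_left_top (a point): Centre of the top of the left bay's round start key (20 mm across), on top of the incubator above the left bay, 42 mm behind the front face and 127 mm above the bench; it is pressed straight down.
- tray_right (a joint): How far the right bay's tray (-y side of the incubator) stands out, in m: 0 fully home against its stop, 0.125 fully out. It slides along the incubator's x axis, stays where it is left (sliding friction about 2.5 N, light damping, no spring and no latch).
- tray_right_front (a point): Centre of the outer face of the right tray's front panel. The panel is upright, 118 wide x 76 high x 10 thick, its face square to the incubator's x axis, its lower edge 16 mm and its upper edge 92 mm above the bench; this point is 54 mm above the bench. When home the outer face stands 11 mm in front of the incubator's front face. The face is free: push anywhere near its middle.
- tray_right_seat (a point): Centre of the right tray's floor, where the labware sits, 85.5 mm behind the panel's outer face and 26 mm above the bench; a 5 mm high rim all round holds the labware with about 2 mm play.
- key_right (a joint): Travel of the right bay's start key in m: 0 up, 0.006 fully down. A spring returns it; fully down takes about 4 N; it counts as pressed beyond 0.004.
- key_right_top (a point): Centre of the top of the right bay's round start key (20 mm across), on top of the incubator above the right bay, 42 mm behind the front face and 127 mm above the bench; it is pressed straight down.
- well_plate: Shallow white 96-well plate, 127.5 x 85.5 x 14 high, twelve by eight small round wells, loose, about 60 g, sitting on one of the trays (either one, it varies). Origin at the middle of its underside, z up.
- deep_block: Tall white deep-well block, 127.5 x 85.5 x 44 high, six by four large square wells, loose, about 140 g, sitting on the other tray. Origin at the middle of its underside, z up.
- vial: Bystander: small capped jar, 24 across x 50 high, standing on the incubator's top near the rear. Origin at its base.
- tip_box: Bystander: blue pipette-tip box, 120 x 80 x 72 high, close beside the left tray. Origin at its base.
- tube_rack: Bystander: orange tube rack, 110 x 70 x 38 high, close beside the right tray. Origin at its base.
- spray_bottle: Bystander: white spray bottle, 72 across x 207 high, back left. Origin at its base.
- pail: Bystander: open white pail, 110 across x 120 high, back right. Origin at its base.
- marker: Bystander: black marker pen, 130 long, 12 thick, lying in front on the right. Origin under its middle.

How it is judged:
On the way, in this order (a step that is already met when the one before it is completed fails the run):
1. the tray with the shallow well plate is pushed home (((horizontal distance between well_plate and tray_left_seat below 0.03 m and value of joint tray_left below 0.004 m) or (horizontal distance between well_plate and tray_right_seat below 0.03 m and value of joint tray_right below 0.004 m))), for 0.2 s.
2. that bay's start key is pressed down, its tray still home (((horizontal distance between well_plate and tray_left_seat below 0.03 m and value of joint tray_left below 0.004 m and value of joint key_left above 0.004 m) or (horizontal distance between well_plate and tray_right_seat below 0.03 m and value of joint tray_right below 0.004 m and value of joint key_right above 0.004 m))), for 0.05 s.
At the end, for the whole second after the job is handed in: The well plate's tray is within 4 mm of fully home with the plate seated flat on it (8 mm), the other tray is within 15 mm of where it stood with the block seated on it, and both keys are up again (under 2 mm) ((((horizontal distance between well_plate and tray_left_seat below 0.008 m and z of well_plate in the frame of tray_left_seat below 0.005 m and angle between well_plate's own z axis and vertical below 0.08 rad) and (horizontal distance between deep_block and tray_right_seat below 0.008 m and z of deep_block in the frame of tray_right_seat below 0.005 m and angle between deep_block's own z axis and vertical below 0.08 rad) and value of joint tray_left below 0.004 m and distance of tray_right_front from where it was at the start of the episode below 0.015 m and value of joint each of key_left, key_right below 0.002 m and linear speed of well_plate below 0.02 m/s) or ((horizontal distance between well_plate and tray_right_seat below 0.008 m and z of well_plate in the frame of tray_right_seat below 0.005 m and angle between well_plate's own z axis and vertical below 0.08 rad) and (horizontal distance between deep_block and tray_left_seat below 0.008 m and z of deep_block in the frame of tray_left_seat below 0.005 m and angle between deep_block's own z axis and vertical below 0.08 rad) and value of joint tray_right below 0.004 m and distance of tray_left_front from where it was at the start of the episode below 0.015 m and value of joint each of key_left, key_right below 0.002 m and linear speed of well_plate below 0.02 m/s))); the robot touches nothing.
It fails at once if a key is pressed while the tray below it is out ((value of joint key_left above 0.004 m and value of joint tray_left above 0.006 m) or (value of joint key_right above 0.004 m and value of joint tray_right above 0.006 m)).
It fails at once if the deep-well block's tray is moved more than 15 mm ((horizontal distance between deep_block and tray_left_seat below 0.03 m and distance of tray_left_front from where it was at the start of the episode above 0.015 m) or (horizontal distance between deep_block and tray_right_seat below 0.03 m and distance of tray_right_front from where it was at the start of the episode above 0.015 m)).
It fails at once if the plate or the block is lifted, tipped or unseated from its tray (not ((horizontal distance between well_plate and tray_left_seat below 0.012 m and z of well_plate in the frame of tray_left_seat below 0.008 m) or (horizontal distance between well_plate and tray_right_seat below 0.012 m and z of well_plate in the frame of tray_right_seat below 0.008 m)) or not ((horizontal distance between deep_block and tray_left_seat below 0.012 m and z of deep_block in the frame of tray_left_seat below 0.008 m) or (horizontal distance between deep_block and tray_right_seat below 0.012 m and z of deep_block in the frame of tray_right_seat below 0.008 m)) or angle between any of well_plate, deep_block's own z axis and vertical above 0.15 rad).
It fails at once if the robot touches the plate or the block (contact force between any of the fingers, the arm and well_plate above 1 N or contact force between any of the fingers, the arm and deep_block above 1 N).
It fails at once if a bystander is moved more than 20 mm (distance of any of vial, tip_box, tube_rack, spray_bottle, pail, marker from where it was at the start of the episode above 0.02 m).
It also fails if it takes over 45 s, if anything falls off the work surface, if the arm or the gripper's body presses on something with over 40 N, if the wrist force passes 120 N, or if a joint passes its speed limit or range.

## Working session

There is one attempt and no reset: what is moved stays moved. The work goes in short steps, Python scripts to look and compute and a shell command to move; the robot and the scene stay as the last step left them, time stands still between calls to the robot, and variables do not carry over. Pictures are saved under pics/ and viewed, about 8 in all and at most 12, crops included, and the job is handed in when it is done.

```bash
mkdir -p pics
python3 - <<'E'
from bench import r
import cv2
s=r.observe();print(s['time_s'],s['eef_pos'],s['eef_rot'],s['gripper_width'])
for n in("scene","top"):
    im=r.get_image(n);cv2.imwrite(f"pics/{n}0.png",im[:,:,::-1])
    p=r.camera_params(n);print(n,p['mtx'],p['camera_from_world'])
    for t in("well_plate","deep_block","incubator","tray_left_front","key_left_top","key_right_top","vial","tip_box","tube_rack"):
        print(t,[(round(d['p'],2),list(map(int,d['bbox']))) for d in r.silhouettes(n,t)[:3]])
E
```

```text
0.0 [0.20755863 0.48177303 0.23052967] [-1.59014309e-04  2.01997995e-01  9.79385614e-01 -7.77319537e-04] 0.08512105874804861
scene [[496.47967371   0.         319.6529888 ]
 [  0.         496.47967371 205.62284786]
 [  0.           0.           1.        ]] [[ 0.86327211  0.50456499  0.01324531 -0.47434653]
 [ 0.3030712  -0.49718993 -0.81298833 -0.10445848]
 [-0.40362001  0.70584442 -0.58212931  1.46356821]
 [ 0.          0.          0.          1.        ]]
well_plate [(0.66, [286, 207, 325, 231])]
deep_block []
incubator [(0.63, [376, 182, 384, 191]), (0.19, [288, 206, 324, 232])]
tray_left_front [(0.74, [311, 164, 345, 206]), (0.43, [169, 250, 213, 282])]
key_left_top [(0.59, [377, 186, 380, 188]), (0.26, [289, 207, 323, 231])]
key_right_top [(0.39, [339, 205, 346, 214])]
vial [(0.79, [364, 217, 379, 240]), (0.26, [171, 250, 214, 285])]
tip_box [(0.94, [347, 148, 398, 183])]
tube_rack [(0.63, [226, 239, 281, 281])]
top [[403.11766334   0.         313.89366636]
 [  0.         403.11766334 204.54525436]
 [  0.           0.           1.        ]] [[-0.01163833 -0.99947925 -0.03009603  0.00930879]
 [-0.98133413  0.01719465 -0.19154026  0.56714198]
 [ 0.191958    0.02730505 -0.98102322  1.00354965]
 [ 0.          0.          0.          1.        ]]
well_plate [(0.89, [296, 194, 340, 238]), (0.51, [277, 161, 285, 168])]
deep_block [(0.93, [252, 180, 293, 230])]
incubator [(0.73, [239, 96, 371, 249])]
tray_left_front [(0.61, [240, 188, 300, 240])]
key_left_top [(0.39, [277, 161, 283, 168])]
key_right_top [(0.39, [323, 171, 331, 178])]
vial [(0.6, [342, 132, 353, 140]), (0.29, [242, 97, 372, 249])]
tip_box [(0.73, [288, 191, 340, 247]), (0.67, [191, 184, 236, 239])]
tube_rack []
```

View pics/top0.png

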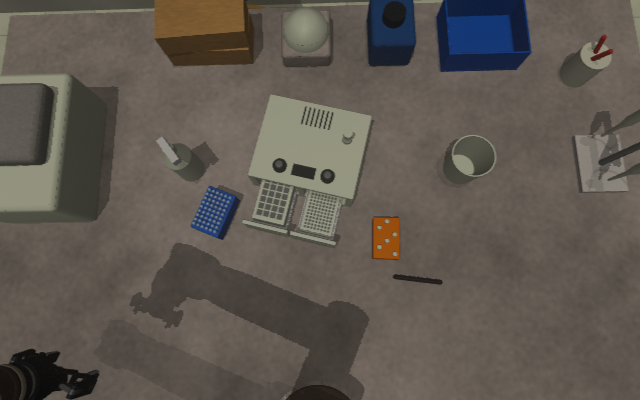

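View pics/scene0.png

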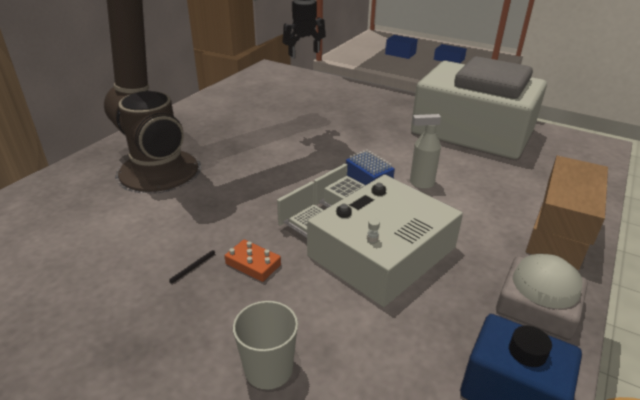

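The top picture shows the fine-well plate on the right bay's tray (about 320,214), with the coarse deep block on the left tray (273,203). The keys are at (280,165) and (327,176). I'll zoom in to locate the right panel.

```bash
cat > h.py <<'E'
import numpy as np
from bench import r
def ray(n,uv,z):
    p=r.camera_params(n);T=np.linalg.inv(p['camera_from_world'])
    d=T[:3,:3]@np.linalg.solve(p['mtx'],[uv[0],uv[1],1]);o=T[:3,3]
    return o+d*(z-o[2])/d[2]
def pix(n,P):
    p=r.camera_params(n);c=p['camera_from_world']@np.r_[P,1];u=p['mtx']@c[:3];return u[:2]/u[2]
E
python3 - <<'E'
import numpy as np,cv2
from h import *
kl=ray("top",(280,164.8),.127);kr=ray("top",(327.3,176),.127)
d=kl-kr;print(kl,kr,np.linalg.norm(d))
ey=d/np.linalg.norm(d);ex=np.array([ey[1],-ey[0],0]);O=(kl+kr)/2-ex*.042;O[2]=0
print("yaw",np.degrees(np.arctan2(ex[1],ex[0])),"O",O)
W=lambda x,y,z:O+ex*x+ey*y+np.array([0,0,z])
im=cv2.imread("pics/top0.png");k=4;x0,y0=220,90
c=cv2.resize(im[y0:y0+165,x0:x0+190],None,fx=k,fy=k,interpolation=cv2.INTER_CUBIC)
def dot(P,col):
    u=(pix("top",P)-[x0,y0]+.5)*k;cv2.circle(c,tuple(int(v) for v in u),3,col,-1)
for y in(-.138,.138):
    for x in(0,.23):dot(W(x,y,.105),(0,0,255))
for s in(1,-1):
    dot(W(.042,s*.0625,.127),(0,255,0))
    for e in(-.059,.059):
        for o in(.125,):dot(W(-.011-o,s*.0625+e,.092),(255,0,255))
cv2.imwrite("pics/ov.png",c)
for n,o in(("out",.125),("home",0)):print(n,W(-.011-o,-.0625,.054))
E
```

```text
[0.6557709  0.08257288 0.127     ] [ 0.62453398 -0.03498657  0.127     ] 0.12163868755040115
yaw -14.880324144297147 O [0.59956094 0.0345788  0.        ]
out [0.45207173 0.0090997  0.054     ]
home [ 0.57287977 -0.02300042  0.054     ]
```

View pics/ov.png

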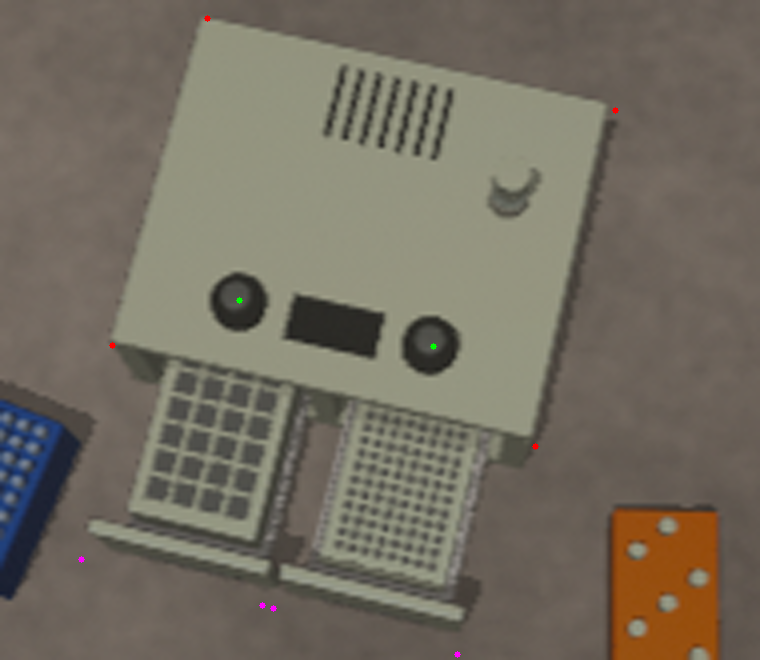

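```bash
cat >> h.py <<'E'
from scipy.optimize import least_squares
obs=[((.042,.0625,.127),(280,164.8)),((.042,-.0625,.127),(327.3,176))]
cr=lambda u,v:(220+u/4-.5,90+v/4-.5)
obs+=[((.23,.138,.105),cr(202,17)),((.23,-.138,.105),cr(608,104)),((0,.138,.105),cr(113,345)),((0,-.138,.105),cr(531,438))]
def W(p,L):
    c,s=np.cos(p[2]),np.sin(p[2]);x,y,z=L;return np.array([p[0]+c*x-s*y,p[1]+s*x+c*y,z])
f=least_squares(lambda p:np.concatenate([pix("top",W(p,L))-np.array(o) for L,o in obs]),[.6,.03,-.24])
P=f.x
E
python3 - <<'E'
from h import *
print(P,np.degrees(P[2]),f.fun.round(1).reshape(-1,2).tolist())
def loc(w):
    d=w[:2]-P[:2];c,s=np.cos(P[2]),np.sin(P[2]);return [c*d[0]+s*d[1],-s*d[0]+c*d[1]]
for n,u in(("R",cr(372,600)),("L",cr(179,550))):print(n,ray("top",u,.092),loc(ray("top",u,.092)))
for o in(.18,.1,.0):print(o,W(P,(-.011-o,-.0625,.07)))
print("key",W(P,(.042,-.0625,.127)),"vial",ray("top",(347,136),.13))
E
```

```text
[ 0.60117044  0.03507577 -0.24542274] -14.061687382314524 [[-1.2, -0.5], [0.3, -0.9], [-0.2, 0.3], [0.7, -0.0], [-0.6, 0.2], [1.0, 0.9]]
R [0.47134721 0.00452731 0.092     ] [np.float64(-0.11851078861482521), np.float64(-0.06117574685936876)]
L [0.50463879 0.12555551 0.092     ] [np.float64(-0.11562258047318766), np.float64(0.06431453791583581)]
0.18 [0.40070841 0.02085519 0.07      ]
0.1 [0.47831118 0.00141787 0.07      ]
0.0 [ 0.57531465 -0.02287877  0.07      ]
key [ 0.62672649 -0.03575599  0.127     ] vial [ 0.72659143 -0.0863094   0.13      ]
```

```bash
python3 -m jog '[255,20,-50,0,2, 255,40,-100,0,4, 255,60,-150,0,6, 255,80,-200,0,8, 255,100,-250,0,9, 255,120,-300,0,9, 255,142,-350,0,9, 255,165,-405,0,9, 255,185,-450,0,9, 255,192,-462,0,9]' 30
```

```text
time_s: 2.25
eef_pos: [0.4004, 0.0179, 0.2313]
eef_rot: [0.0, 0.127, 0.992, -0.0]
force: [-0.4, 0.0, 0.9]
gripper_width: -0.0
```

```bash
python3 -m jog '[255,0,1,-40,0, 255,0,2,-80,0, 255,0,3,-120,0, 255,0,3,-150,0, 255,0,3,-160,0.5, 255,10,0,-160,0.5, 255,20,-2,-160,0.5, 255,30,-4,-160,0.5, 255,40,-7,-160,0.5, 255,40,-7,-160,0.5]'
python3 - <<'E'
from h import *
import cv2
a=r.get_image("wrist")[:,:,::-1];b=r.get_image("top")[160:260,240:400,::-1]
cv2.imwrite("pics/w1.png",np.vstack([a,cv2.resize(b,(640,400),interpolation=cv2.INTER_CUBIC)])[:, :][::1])
im=cv2.imread("pics/w1.png");cv2.imwrite("pics/w1.png",cv2.resize(im,(480,600)))
E
```

```text
time_s: 3.5
eef_pos: [0.4407, 0.0129, 0.0715]
eef_rot: [0.0, 0.12, 0.993, 0.0]
force: [-0.9, -0.8, 0.3]
gripper_width: 0.0001
```

View pics/w1.png

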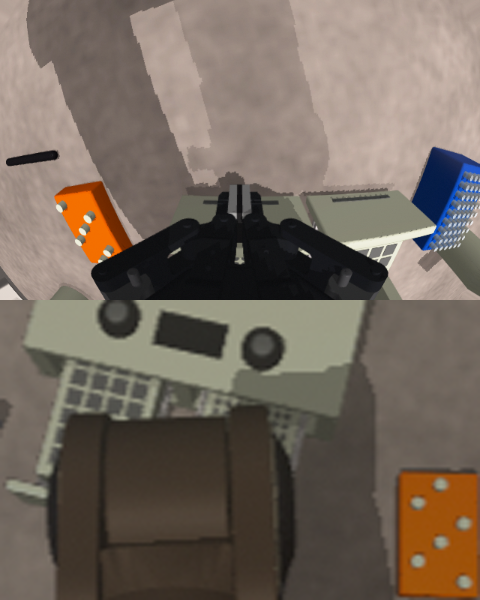

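The wrist view shows the shut fingers centred on the right panel (x about 190–300 of the crop), clear of the left one. Next is the push.

```bash
python3 -m jog '[255,6,-1.5,0,0, 255,12,-3,0,0, 255,18,-4.5,0,0, 255,25,-6.5,0,0, 255,34,-8.5,0,0, 255,44,-11,0,0, 255,54,-13.5,0,0, 255,64,-16,0,0, 255,73,-18.5,0,0, 255,80,-20,0,0]'; python3 -m jog '[255,6,-1.5,0,0, 255,12,-3,0,0, 255,18,-4.5,0,0, 255,24,-6,0,0, 255,28,-7,0,0, 255,31,-8,0,0, 255,33,-8.5,0,0, 255,35,-9,0,0, 255,36,-9,0,0, 255,36,-9,0,0]'
```

```text
time_s: 4.85
eef_pos: [0.5202, -0.0072, 0.0711]
eef_rot: [-0.0, 0.12, 0.993, -0.0]
force: [-3.7, -0.7, 1.4]
gripper_width: 0.0004
time_s: 6.1
eef_pos: [0.5558, -0.0159, 0.0713]
eef_rot: [0.0, 0.12, 0.993, -0.0]
force: [-2.2, 0.0, -1.6]
gripper_width: -0.0001
```

```bash
python3 -m jog '[255,1,0,0,0, 255,2,-0.5,0,0, 255,3,-0.7,0,0, 255,4,-1,0,0, 255,5,-1.2,0,0, 255,6,-1.5,0,0, 255,7,-1.7,0,0, 255,7,-1.7,0,0, 255,7,-1.7,0,0, 255,7,-1.7,0,0]'
```

```text
time_s: 7.35
eef_pos: [0.5629, -0.0175, 0.0714]
eef_rot: [0.0, 0.12, 0.993, 0.0]
force: [-2.4, 0.2, -0.9]
gripper_width: -0.0001
```

```bash
python3 -m jog '[255,1,0,0,0, 255,2,-0.5,0,0, 255,3,-0.7,0,0, 255,4,-1,0,0, 255,5,-1.2,0,0, 255,5,-1.2,0,0, 255,5,-1.2,0,0, 255,5,-1.2,0,0, 255,5,-1.2,0,0, 255,5,-1.2,0,0]'
```

```text
time_s: 8.6
eef_pos: [0.5679, -0.0188, 0.0714]
eef_rot: [0.0, 0.12, 0.993, -0.0]
force: [-1.4, -0.6, 1.6]
gripper_width: 0.0001
```

```bash
python3 -m jog '[255,1,0,0,0, 255,2,-0.5,0,0, 255,3,-0.7,0,0, 255,4,-1,0,0, 255,4,-1,0,0, 255,4,-1,0,0, 255,4,-1,0,0, 255,4,-1,0,0, 255,4,-1,0,0, 255,4,-1,0,0]'
```

```text
time_s: 9.85
eef_pos: [0.5679, -0.0188, 0.0714]
eef_rot: [-0.003, 0.12, 0.993, 0.001]
force: [-15.8, 3.8, 12.1]
gripper_width: -0.0001
```

```bash
python3 -m jog '[255,-6,1.5,0,0, 255,-20,5,0,0, 255,-40,10,0,0, 255,-70,17,0,0, 255,-90,22,30,0, 255,-90,22,70,0, 255,-90,22,110,0, 255,-120,29,120,0, 255,-150,37,120,0, 255,-150,37,120,0]'
python3 - <<'E'
from h import *
import cv2
a=r.get_image("wrist")[:,:,::-1];b=r.get_image("top")[90:255,220:410,::-1]
cv2.imwrite("pics/w2.png",cv2.resize(b,(760,600),interpolation=cv2.INTER_CUBIC))
E
```

```text
time_s: 11.1
eef_pos: [0.4202, 0.0176, 0.1918]
eef_rot: [0.001, 0.12, 0.993, 0.0]
force: [0.7, -0.2, -0.2]
gripper_width: -0.0001
```

View pics/w2.png

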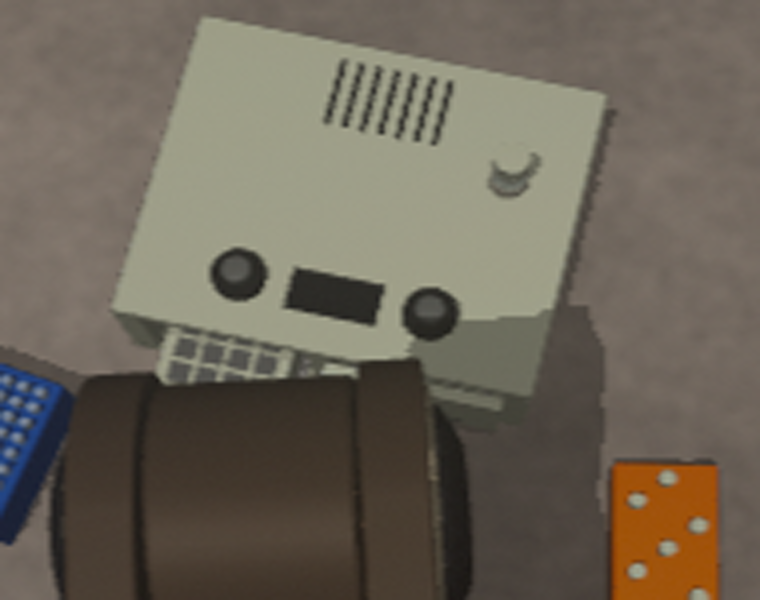

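```bash
python3 - <<'E'
from h import *
w=ray("top",(345.2,201.4),.092);d=w[:2]-P[:2];c,s=np.cos(P[2]),np.sin(P[2]);print(c*d[0]+s*d[1],-s*d[0]+c*d[1])
E
python3 -m jog '[255,20,-5,0,0, 255,50,-13,0,0, 255,85,-22,0,0, 255,120,-31,0,0, 255,155,-40,0,0, 255,185,-48,0,0, 255,200,-52,0,0, 255,206,-53,0,0, 255,206,-53,-20,0, 255,206,-53,-35,0]'
python3 - <<'E'
from h import *
import cv2
print(r.observe()['eef_pos'])
a=r.get_image("wrist")[:,:,::-1];cv2.imwrite("pics/w3.png",a)
b=r.get_image("scene")[140:280,230:470,::-1];cv2.imwrite("pics/s3.png",cv2.resize(b,None,fx=3,fy=3,interpolation=cv2.INTER_CUBIC))
E
```

```text
-0.005654788974568989 -0.1193289658352989
time_s: 12.45
eef_pos: [0.6275, -0.0357, 0.1552]
eef_rot: [-0.0, 0.12, 0.993, -0.0]
force: [0.2, -0.2, -0.0]
gripper_width: 0.0002
[ 0.62753213 -0.03574871  0.15518559]
```

View pics/w3.png

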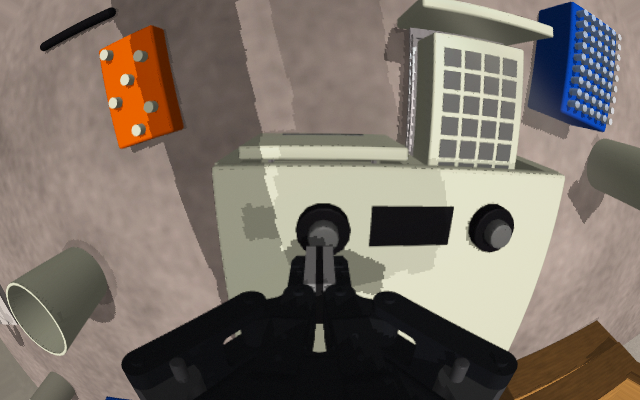

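View pics/s3.png

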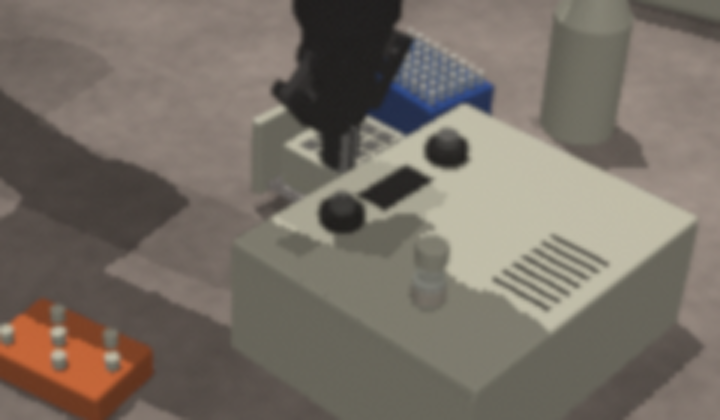

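Run:
```python
from h import *
from scipy.spatial.transform import Rotation as R
o=r.observe();q=o['eef_rot'];Rt=R.from_quat([q[1],q[2],q[3],q[0]]).as_matrix();t=np.array(o['eef_pos'])
p=r.camera_params("wrist");T=np.array(p['T_tool_cam']);m=p['mtx']
def wp(X):
    c=T[:3,:3].T@((Rt.T@(X-t))-T[:3,3]);h=np.hypot(c[0],c[1]);a=np.arctan2(h,c[2]);return m[0][2]+m[0][0]*a*c[0]/h,m[1][2]+m[1][1]*a*c[1]/h
print("key right/left nominal",wp(W(P,(.042,-.0625,.127))),wp(W(P,(.042,.0625,.127))),"tcp",wp(t),"below tcp",wp(np.r_[t[:2],.127]))
```

```text
key right/left nominal (np.float64(318.56496083744474), np.float64(238.75153465201285)) (np.float64(500.086927657529), np.float64(234.89460987828267)) tcp (np.float64(318.52577161262366), np.float64(260.59408178718843)) below tcp (np.float64(318.643923975802), np.float64(238.34953205202976))
```

The wrist view has the right key's cap at about (323,238). The point below the TCP projects to (319,238), so it is about 3 mm off on a 20 mm key. I'll correct that and press.

```bash
python3 -m jog '[255,-1,2,-10,0, 255,-1,2,-20,0, 255,-1,2,-25,0, 255,-1,2,-28,0, 255,-1,2,-30,0, 255,-1,2,-32,0, 255,-1,2,-34,0, 255,-1,2,-34,0, 255,-1,2,-34,0, 255,-1,2,-34,0]'; python3 -m jog '[255,0,0,-1,0, 255,0,0,-2,0, 255,0,0,-2,0, 255,0,0,-2,0, 255,0,0,-2,0, 255,0,0,-2,0, 255,0,0,-2,0, 255,0,0,-2,0, 255,0,0,-2,0, 255,0,0,-2,0]'
```

```text
time_s: 13.8
eef_pos: [0.6267, -0.0338, 0.1225]
eef_rot: [0.0, 0.12, 0.993, -0.0]
force: [-1.0, 0.3, 3.2]
gripper_width: 0.0002
time_s: 15.05
eef_pos: [0.6268, -0.0338, 0.121]
eef_rot: [0.0, 0.12, 0.993, 0.0]
force: [-4.2, -0.4, 6.7]
gripper_width: -0.0001
```

```bash
python3 -m jog '[255,0,0,5,0, 255,0,0,15,0, 255,0,0,40,0, 255,0,0,80,0, 255,-20,5,100,0, 255,-60,15,100,0, 255,-110,25,100,0, 255,-165,0,100,0, 255,-220,0,100,0, 255,-260,0,100,0]'; python3 -m jog '[255,-20,-40,0,0, 255,-40,-80,0,0, 255,-60,-120,0,0, 255,-80,-160,0,0, 255,-100,-200,0,0, 255,-120,-240,0,0, 255,-120,-240,0,0, 255,-120,-240,0,0, 255,-120,-240,0,0, 255,-120,-240,0,0]'
python3 - <<'E'
from h import *
import cv2
b=r.get_image("top")[90:255,220:410,::-1]
cv2.imwrite("pics/w4.png",cv2.resize(b,None,fx=4,fy=4,interpolation=cv2.INTER_CUBIC)[:600])
E
```

```text
time_s: 16.3
eef_pos: [0.3647, -0.0339, 0.2207]
eef_rot: [0.0, 0.12, 0.993, -0.0]
force: [1.4, 1.0, 1.1]
gripper_width: -0.0002
time_s: 17.55
eef_pos: [0.2472, -0.2731, 0.2204]
eef_rot: [0.0, 0.119, 0.993, -0.0]
force: [-0.0, 0.5, 0.7]
gripper_width: -0.0001
```

View pics/w4.png

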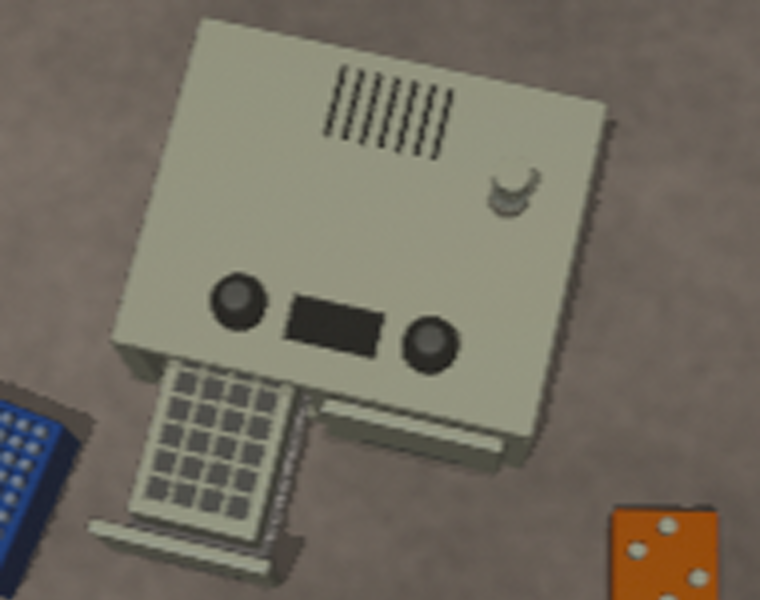

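Run:
```python
from h import *
for L in[(-.011,-.0035,.092),(-.011,-.1215,.092),(-.001,-.0035,.092)]:
    u=pix("top",W(P,L));print(((u-[220,90]+.5)*4).round(1))
for u in((322,411),(501,451)):
    w=ray("top",cr(*u),.092);d=w[:2]-P[:2];c,s=np.cos(P[2]),np.sin(P[2]);print(c*d[0]+s*d[1],-s*d[0]+c*d[1])
```

```text
[323.2 415.4]
[504.3 456.4]
[326.9 400.5]
-0.008377607215480008 -0.00208109418341782
-0.008052517778157138 -0.11869878465244607
```

```bash
python3 -c "
from bench import r
print(r.finish_job())"
```

```text
the job is handed in; nothing more can be done
None
```

I pushed the right bay's tray, the one with the shallow 96-well plate, home and pressed the right start key, then handed the job in at about 17.6 s. No verdict was reported.

- **Tray home:** The push ended against a hard stop. The force rose from about 2 N to 16 N with no further travel. The push also showed about 12 N upward, which I did not explain. A last measurement in the top picture puts the panel face 8 mm in front of the machine, where 11 mm is expected at home. That 3 mm gap is about the size of the measuring error, and it lies on the closed side.
- **Key pressed:** The fingertip reached z = 0.121 m, which is the full 6 mm of travel, with 6.7 N against the 4 N needed. I then lifted it straight up.
- **Other things:** In the last top picture the left tray, the deep-well block and the vial look unmoved, as do the parts of the tip box and tube rack in view. Both keys look up, but I judged that by eye only.
- **Not checked:** The plate is out of sight inside the machine, so I could not confirm that it is still seated. I did not look again at the spray bottle, pail or marker; the arm did not go near them.

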